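# Seat the round-handled locating pin in an MDF sculpture layer

### The arm

A 6-joint arm with a two-finger parallel gripper is mounted at the origin on the work surface. World frame = base frame: x ahead of the robot, y to its left, z up, the work surface at z = 0. Lengths are in m, angles in rad, forces in N, time in s.
With the tool pointing down it reaches from about 0.35 to 0.975 m from the base axis. Payload 4.9 kg.
Tool frame: the origin (TCP) lies on the mounting face of the last link; the fingertips stand 173 mm ahead of it and the grasp point (between the pads) lies ctrl.pinch_z ahead of it (ctrl.pinch_z is the distance from the TCP to the grasp point, in m); z points along the fingers, y is the line along which they close (so a half turn about z gives the same grasp; the last joint's range is limited). The gripper opens to 85 mm and grips with 20 to 120 N. Pads are 22 mm wide; open, the fingers measure 114 mm over their backs; the gripper's body (76 mm by 85 mm) begins 54 mm behind the grasp point. The pads swing forward as they close: fully open they stand 13 mm farther back than shut.
Start: joints at [1.15, 0.053, 1.613, -0, 1.476, -0.119], TCP at [0.186, 0.597, 0.405] pointing down, gripper open.
Joint ranges: [-3.01, 3.01], [-1.01, 2.22], [0.06, 2.58], [-1.02, 4.17], [0.09, 2.62], [-3.14, 3.14]. Speed limits (rad/s): [2.57, 2.57, 3.14, 3.14, 3.14, 3.14].

### API

Orientations are given as a rotation vector (axis times angle).
In Python, from station import telemetry, eyes, ctrl gives the robot as it stands.
- The arm moves only by the tool apply_moves, never from a script. Its argument "plan" is a list of rows, each a list of 5 numbers: the finger opening in m, from 0 to 0.0854, then the shift along the tool's x, y, z in m, then the turn about the tool's z in rad. In form: [[jaw, x, y, z, roll], ...]. A call has 1 to 12 rows; each row is the pose to reach, as a shift and turn from the pose commanded when the call began, along the tool's axes at that moment; what a row does not reach only later rows make up. A row lasts 1/12 s, in which the tool goes at most 41.7 mm and 7.16 degrees, less where a joint would pass 70% of its speed; a pose out of reach is approached as far as the arm can. A call with a gripper value outside its range is refused whole. The fingers move at their own pace and stop on an object; "newtons" is the grip in N (left out, the last holds). Time passes only in rows, so rows that repeat a pose let the fingers close. It gives the time, the measured TCP pose, the force, the opening and the grip force at its end, in the units of the state.
- telemetry.get_obs(): the state, without advancing time (a new reading comes with each control period).
- eyes.get_image(name): name is "side" or "top"; returns a dict with "img" (480x640x3 uint8, blue, green, red), "range_z" (480x640 float32, m along the optical axis (not along the pixel's ray), 0 where there is no reading), "K" (3x3 intrinsics, pixels), "dist_coeffs" ([k1, k2, p1, p2, k3] as OpenCV has them; the pictures are not rectified), "pose" (4x4, takes a point from camera to world coordinates). Camera axes: x right, y down, z forward; pixel columns grow to the right and rows downward; lengths in m; the calibration is good to about 2 mm. A picture is of the moment at which its call begins.
- ctrl.finish_job(): hands the job in; it is judged then, once.
Trained networks look in a picture, given as the dict that the camera call returned (one of the last four; its "shot" number tells which), for a name from the list of things; names that differ only in an ending like _2 or _b are one class to them, and where a whole thing is asked for, a point or a joint stands for the part that bears it (a point fixed in the world has none). Each returns a list of dicts, best first, with "confidence" (0 to 1); they miss things now and then, are a little off and sometimes report something else, mostly with a low value. They report only what shows in the picture. A call takes as long as a camera call. They do not tell look-alikes from the thing itself.
- eyes.search_frame(thing, picture): "box" ([left, top, right, bottom] in pixels, round what is visible of it).
- eyes.outline_of(thing, picture): "region" (480x640 bool, what is visible of it) and "box" ([left, top, right, bottom] in pixels, round what is visible of it).
- eyes.tip_of(thing, picture): "point" ([column, row] in pixels: a listed point, or the origin of a listed thing).
The state is a dict: "t": time; "q": joint angles; "dq": joint speeds; "effort": joint torques, N m; "tool_pos": TCP position; "tool_rot": TCP orientation; "contact_force": force on the tool from outside, world axes, zero at the start; "wrist_torque": the same for the moment, N m; "opening": finger opening in m; "grip_force": force on a finger pad.
Only numpy, scipy, OpenCV 4.12 (cv2) and the standard library are available. Lean on these libraries where they do the work, as an engineer would, in place of code of your own. Each camera call takes 0.05 s, during which the arm holds its last target. There are 200 camera calls.

### The job

Take the wooden locating pin with the tall, plain round handle out of the rack and stand its tip on the bare face of the MDF panel, a good 60 mm from the hole. Keeping it upright, slide the tip across the panel until it drops into the hole, and leave it fully home, collar flat on the panel. Leave the square-headed pin and the T-handled pin in the rack.

Things in the scene. Friction and masses are not known exactly. Their poses are not given: they have to be found in the camera images.
- round_pin_handle (a point): Middle of the round handle (30 mm across, 55 tall) of the pin to use: pale wood, 86 mm tall, 55-110 g, upright in the rack. Point is on the pin's axis, 58.5 mm above the tip, 27.5 above the collar's top, 34.5 above its underside; z up. Collar 56 mm wide, 7 thick; below it a shank 24 mm long, 18 thick, its lowest 12 mm tapered to a 10 mm flat tip. Lift 30 mm or more to clear the rack.
- hole (a point): Centre of the mouth of the only hole in the fixed tan MDF panel, level with its flat top, 40 mm above the bench. Blind, round, 34 mm wide, 28 deep. z up; the panel's large round lobe (80 mm radius) lies towards -x. Bare face runs from this point 185 mm in -x, 50 in +x, 65 in -y, 135 in +y. A pin is home when its collar's underside lies on the face.
- square_pin_handle (a point): Bystander: pin with the same foot and collar but a square block handle 40 mm wide, 34 tall; point at the block's centre. The three pins stand in one straight row, 85 mm apart, any order, in a dark wooden rack 40 mm high, collars lying on it. Fingers fit across the row; along the row the neighbours are in the way.
- t_pin_handle (a point): Bystander: pin with the same foot and collar but a T handle, a level bar 64 mm long and 18 thick, roughly along the row, on an 18 mm stem. Point is the bar's centre, 29 mm above the collar's top.
Mind the look-alikes: they are no part of the job. What is shaped like the part that bears round_pin_handle but green or yellow is not meant.

How it is judged:
By the outcome, as a careful person would: the job done as asked, in the order asked, and still so for the second after the job is handed in, with the robot touching nothing.
It also fails if it takes over 48 s, if anything falls off the work surface, if the arm or the gripper's body presses on something with over 40 N, if the wrist force passes 120 N, or if a joint passes its speed limit or range.

## Working session

There is one attempt and no reset: what is moved stays moved. The work goes in short steps, Python scripts to look and compute and a tool call to move; the robot and the scene stay as the last step left them, time stands still between calls to the robot, and variables do not carry over. Pictures are saved under pics/ and viewed, at most 10 in all, crops included, and the job is handed in when it is done.

Besides the shell and the picture viewer there is one more tool, called after "Emit:" as name([rows], argument=value, ...), one row to a line, values as JSON. apply_moves: Moves the arm, as the interface text tells. Its arguments: {"type":"object","properties":{"plan":{"type":"array","items":{"type":"array","items":{"type":"number"}}},"newtons":{"type":"number"}},"required":["plan"]}

```bash
mkdir -p pics; cat > h.py <<'E'
import numpy as np, cv2
from scipy.spatial.transform import Rotation as R
from station import telemetry, eyes, ctrl
def world(p,px,z=None,d=None):
    n=cv2.undistortPoints(np.array([[px]],float),p["K"],np.array(p["dist_coeffs"],float))[0,0]
    T=np.array(p["pose"]);r=T[:3,:3]@np.array([*n,1.0])
    s=d if d is not None else (z-T[2,3])/r[2]
    return T[:3,3]+s*r
def pix(p,w):
    T=np.linalg.inv(np.array(p["pose"]))
    return cv2.projectPoints(np.array([w],float),cv2.Rodrigues(T[:3,:3])[0],T[:3,3],p["K"],np.array(p["dist_coeffs"],float))[0][0,0]
def cloud(p):
    v,u=np.nonzero(p["range_z"]>0);d=p["range_z"][v,u]
    n=cv2.undistortPoints(np.stack([u,v],1).astype(float)[:,None],p["K"],np.array(p["dist_coeffs"],float))[:,0]
    T=np.array(p["pose"]);return u,v,(np.c_[n,np.ones(len(n))]*d[:,None])@T[:3,:3].T+T[:3,3]
E
python3 - <<'E'
from h import *
print(ctrl.pinch_z); o=telemetry.get_obs(); print(o["t"],o["tool_pos"],o["tool_rot"],o["contact_force"])
Z=dict(round_pin_handle=.0745,hole=.04,square_pin_handle=.064,t_pin_handle=.076)
for c in("top","side"):
    p=eyes.get_image(c);cv2.imwrite(f"pics/{c}.png",p["img"]);print(c,np.array(p["pose"])[:3].round(3).tolist())
    for n,z in Z.items():
        for r in eyes.tip_of(n,p)[:4]: print(n,np.round(r["point"],1),round(r["confidence"],2),world(p,r["point"],z).round(4))
E
```

```text
0.1547
0.0 [0.18566054 0.59651062 0.4034753 ] [-0.47216094 -3.1053722   0.00312746] [ 0.44940132  0.70310753 -0.24279864]
top [[0.074, -0.972, 0.222, 0.377], [-0.997, -0.074, 0.011, 0.102], [0.006, -0.222, -0.975, 0.952]]
round_pin_handle [229.3 297.1] 0.93 [0.4481 0.2639 0.0745]
round_pin_handle [215.5 182.2] 0.89 [0.6792 0.319  0.0745]
round_pin_handle [214.  239.3] 0.74 [0.5598 0.3075 0.0745]
round_pin_handle [156.8 256. ] 0.71 [0.5178 0.4152 0.0745]
hole [441.7 277.3] 0.95 [ 0.5233 -0.1557  0.04  ]
square_pin_handle [296.  247.8] 0.62 [0.557  0.1438 0.064 ]
side [[0.985, -0.124, 0.123, 0.441], [-0.174, -0.632, 0.755, -0.579], [-0.016, -0.765, -0.644, 0.674]]
round_pin_handle [317.2 186.1] 0.91 [0.5701 0.3152 0.0745]
round_pin_handle [267.1 212.4] 0.86 [0.4448 0.2342 0.0745]
round_pin_handle [362.7 188.4] 0.84 [0.6737 0.2846 0.0745]
round_pin_handle [294.2 169.1] 0.77 [0.5257 0.4028 0.0745]
hole [338.7 362.3] 0.84 [ 0.5288 -0.1531  0.04  ]
square_pin_handle [327.5 236.7] 0.78 [0.563  0.1386 0.064 ]
t_pin_handle [319.9 210.1] 0.56 [0.5603 0.2177 0.076 ]
```

View pics/top.png

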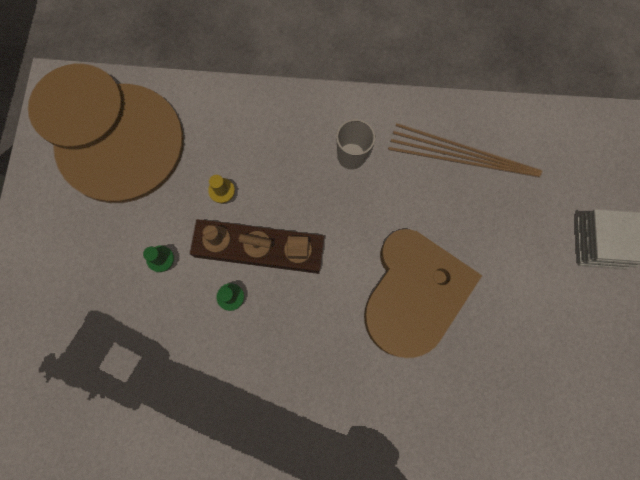

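View pics/side.png

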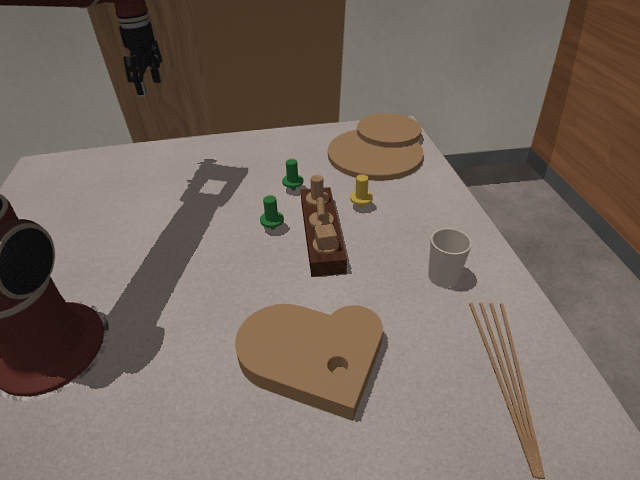

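The wooden pins stand in the rack at top px round (213,236), T (257,243) and square (297,248). The look-alikes are green at (229,297) and (156,256) and yellow at (217,184). I choose the wooden round one at (213,236), the left end of the rack. The hole is at (441,277), with the large lobe at about (402,318).

```bash
python3 - <<'E'
from h import *
for c in("top","side"):
    p=eyes.get_image(c);u,v,P=cloud(p)
    near=np.hypot(P[:,0]-.563,P[:,1]-.31)<.05
    for lo,hi in((.096,.12),(.06,.096),(.043,.052),(.035,.043)):
        m=near&(P[:,2]>lo)&(P[:,2]<hi); print(c,lo,m.sum(),P[m].mean(0).round(4), np.ptp(P[m],0).round(3) if m.any() else '')
    rk=(P[:,2]>.034)&(P[:,2]<.12)&(P[:,0]>.48)&(P[:,0]<.64)&(P[:,1]>.07)&(P[:,1]<.37)
    bgr=p["img"][v,u].astype(int); print('rack',rk.sum())
    m=rk&(P[:,2]<.043)&(bgr.max(1)<70)
    if m.sum()>20: print('rackrect',cv2.minAreaRect(P[m][:,:2].astype(np.float32)))
    pn=(abs(P[:,2]-.04)<.006)&(P[:,0]>.3)&(P[:,0]<.75)&(P[:,1]<.03)&(P[:,1]>-.3)
    print('panel z',P[pn][:,2].mean(), 'ext',P[pn][:,:2].min(0),P[pn][:,:2].max(0))
    # lobe: rasterise and find largest inscribed circle ignoring the hole
    g=np.zeros((500,500),np.uint8);ij=((P[pn][:,:2]-[.3,-.35])*1000).astype(int);g[ij[:,1],ij[:,0]]=255
    g=cv2.morphologyEx(np.pad(g,20),cv2.MORPH_CLOSE,np.ones((7,7)))
    cs,_=cv2.findContours(g,cv2.RETR_CCOMP,cv2.CHAIN_APPROX_NONE)
    for q in cs:
        if cv2.contourArea(q)>300:
            (a,b),r=cv2.minEnclosingCircle(q);M=cv2.moments(q);print('contour',cv2.contourArea(q),'c',.28+M['m10']/M['m00']/1000,-.37+M['m01']/M['m00']/1000,'r',r)
    dt=cv2.distanceTransform(cv2.drawContours(g*0,[max(cs,key=cv2.contourArea)],-1,255,-1),cv2.DIST_L2,5);_,mx,_,l=cv2.minMaxLoc(dt);print('lobe',mx,.28+l[0]/1000,-.37+l[1]/1000)
    if c=="top": cv2.imwrite("pics/crop.png",cv2.resize(p["img"][170:320,140:330],None,fx=4,fy=4,interpolation=2))
    for w in((.5598,.3075,.0745),):print(pix(p,w))
E
```

```text
top 0.096 184 [0.5672 0.3096 0.1019] [0.029 0.03  0.01 ]
top 0.06 75 [0.5602 0.3014 0.0792] [0.023 0.02  0.035]
top 0.043 349 [0.5626 0.3048 0.0468] [0.069 0.098 0.009]
top 0.035 893 [0.5636 0.3089 0.0401] [0.078 0.099 0.008]
rack 4671
rackrect ((0.5630723237991333, 0.22548995912075043), (0.2695119380950928, 0.0760452151298523), 86.7747573852539)
panel z 0.040304956814493524 ext [ 0.36089434 -0.23505008] [ 0.61995812 -0.00558813]
contour 37521.0 c 0.4882352504819524 -0.10657355436511112 r 134.46343994140625
contour 952.0 c 0.524780637254902 -0.1556281512605042 r 18.548133850097656
lobe 79.906982421875 0.507 -0.124
[213.988126  239.3043682]
side 0.096 94 [0.5674 0.306  0.1012] [0.028 0.028 0.009]
side 0.06 155 [0.5671 0.2993 0.0777] [0.03  0.02  0.035]
side 0.043 132 [0.5641 0.3041 0.0468] [0.055 0.053 0.008]
side 0.035 304 [0.5628 0.3018 0.0401] [0.077 0.097 0.006]
rack 2703
rackrect ((0.5615262389183044, 0.22161848843097687), (0.2668425440788269, 0.07403338700532913), 87.31726837158203)
panel z 0.03956048180446048 ext [ 0.36067328 -0.23847271] [ 0.62055311 -0.00443112]
contour 38181.5 c 0.48843277940014584 -0.10832101497671215 r 135.5894317626953
contour 978.5 c 0.5254230965763924 -0.15743042071197413 r 18.632169723510742
lobe 81.7255859375 0.506 -0.125
[313.42003794 188.35943632]
```

View pics/crop.png

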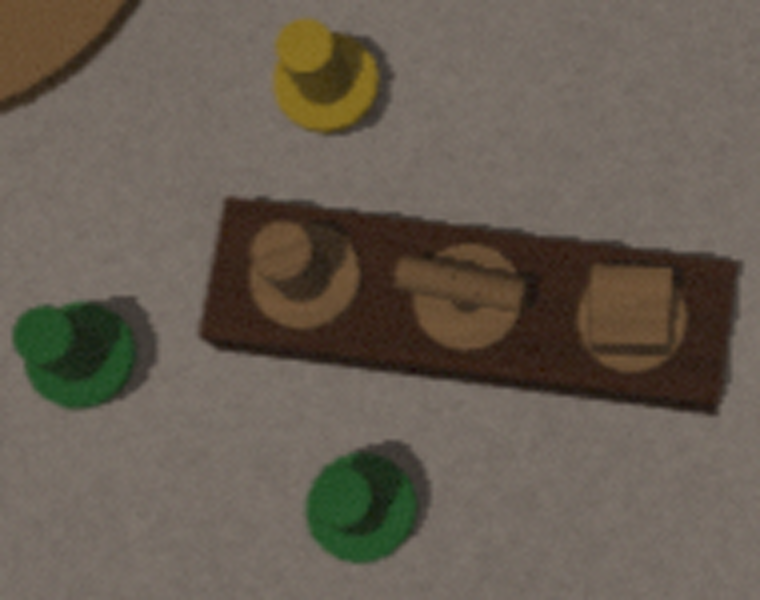

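The crop confirms it: a plain wooden round handle at the left end of the rack (crop 285,255), with green and yellow pins around it off the rack. Pin axis is about (0.567, 0.308), which fits the rack centre and 85 mm spacing. The hole is at about (0.525, -0.1565), face z 0.040.

```bash
cat >> h.py <<'E'
def rel(target,yaw=None,o=None):
    """shift in tool axes to bring TCP to target; roll so tool y points at yaw (deg, mod 180)"""
    o=o or telemetry.get_obs();M=R.from_rotvec(o["tool_rot"]).as_matrix()
    y=np.degrees(np.arctan2(M[1,1],M[0,1]));s=M.T@(np.array(target)-o["tool_pos"])
    roll=None if yaw is None else -np.radians((yaw-y+90)%180-90)
    print("t",round(o["t"],2),"tcp",np.round(o["tool_pos"],4),"yaw",round(y,2),"tilt",np.round(M[:,2],4),"shift",s.round(4),"roll",roll);return s
E
python3 -c "
from h import *
rel([.567,.308,.40],-2.9)
M=R.from_rotvec(telemetry.get_obs()['tool_rot']).as_matrix();print(M.round(3))"
```

```text
t 0.6 tcp [0.1858 0.5967 0.4047] yaw 72.71 tilt [ 0.  0. -1.] shift [-0.4498 -0.1624  0.0047] roll 1.319626477189788
[[-0.955  0.297  0.   ]
 [ 0.297  0.955  0.   ]
 [-0.     0.    -1.   ]]
```

Emit:
apply_moves([
  [0.0854, -0.0375, -0.0135, 0, 0.11],
  [0.0854, -0.075, -0.027, 0, 0.22],
  [0.0854, -0.1125, -0.0405, 0, 0.33],
  [0.0854, -0.15, -0.054, 0, 0.44],
  [0.0854, -0.1875, -0.0675, 0, 0.55],
  [0.0854, -0.225, -0.081, 0, 0.66],
  [0.0854, -0.2625, -0.095, 0, 0.77],
  [0.0854, -0.3, -0.108, 0, 0.88],
  [0.0854, -0.3375, -0.122, 0, 0.99],
  [0.0854, -0.375, -0.135, 0, 1.1],
  [0.0854, -0.4125, -0.149, 0, 1.21],
  [0.0854, -0.45, -0.1625, 0, 1.32],
], newtons=40)

```text
t: 1.6
tool_pos: [0.5685, 0.3063, 0.4049]
tool_rot: [2.283, 2.158, 0.001]
contact_force: [0.1, 1.0, -0.7]
opening: 0.0856
grip_force: 0.0
```

Emit:
apply_moves([
  [0.0854, 0, 0, 0, 0],
  [0.0854, 0, 0, 0, 0],
  [0.0854, 0, 0, 0.02, 0],
  [0.0854, 0, 0, 0.04, 0],
  [0.0854, 0, 0, 0.06, 0],
])

```text
t: 2.02
tool_pos: [0.5662, 0.3089, 0.3447]
tool_rot: [-2.275, -2.167, -0.002]
contact_force: [0.8, -0.6, -0.1]
opening: 0.0853
grip_force: 0.0
```

```bash
python3 - <<'E'
from h import *
rel([.567,.308,.235],-2.9)
o=telemetry.get_obs();print(o["q"],o["contact_force"])
for c in("top","side"):
    p=eyes.get_image(c);u,v,P=cloud(p)
    m=(np.hypot(P[:,0]-.567,P[:,1]-.308)<.03)&(P[:,2]>.096)&(P[:,2]<.11);print(c,m.sum(),P[m].mean(0) if m.any() else'')
    if c=="side": cv2.imwrite("pics/s2.png",p["img"][:300,120:520])
E
```

```text
t 2.02 tcp [0.5662 0.3089 0.3447] yaw -2.78 tilt [ 9.e-04  9.e-04 -1.e+00] shift [-0.001   0.0008  0.1097] roll 0.0020440112222870057
[3.84085130e-01 1.40710416e-01 1.62051179e+00 5.18066312e-04
 1.37918234e+00 4.32556891e-01] [ 0.81829563 -0.59509067 -0.1091256 ]
top 0 
side 90 [0.56771278 0.3061467  0.10141441]
```

View pics/s2.png

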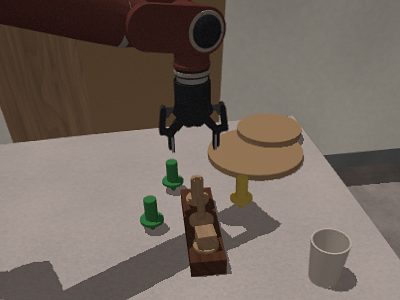

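The open jaws hang over the wooden pin (crop ~196,185), fingers across the row, clear of the green and yellow pins. I'm descending and gripping now.

Emit:
apply_moves([
  [0.0854, 0, 0, 0.03, 0],
  [0.0854, 0, 0, 0.06, 0],
  [0.0854, 0, 0, 0.08, 0],
  [0.0854, 0, 0, 0.095, 0],
  [0.0854, 0, 0, 0.109, 0],
  [0.0854, 0, 0, 0.109, 0],
  [0.06, 0, 0, 0.109, 0],
  [0.045, 0, 0, 0.109, 0],
  [0.035, 0, 0, 0.109, 0],
  [0.03, 0, 0, 0.109, 0],
  [0.02, 0, 0, 0.109, 0],
  [0.02, 0, 0, 0.109, 0],
])

```text
t: 3.12
tool_pos: [0.5677, 0.308, 0.2372]
tool_rot: [2.277, 2.163, 0.003]
contact_force: [0.6, -0.4, 2.9]
opening: 0.0292
grip_force: 39.4
```

Emit:
apply_moves([
  [0.02, 0, 0, 0, 0],
  [0.02, 0, 0, 0, 0],
  [0.02, 0, 0, 0, 0],
  [0.02, 0, 0, 0, 0],
])

```text
t: 3.45
tool_pos: [0.5677, 0.308, 0.2372]
tool_rot: [2.277, 2.163, 0.003]
contact_force: [-0.1, 0.1, 5.3]
opening: 0.0291
grip_force: 39.7
```

Emit:
apply_moves([
  [0.02, 0, 0, -0.01, 0],
  [0.02, 0, 0, -0.025, 0],
  [0.02, 0, 0, -0.045, 0],
  [0.02, 0, 0, -0.065, 0],
  [0.02, 0, 0, -0.085, 0],
  [0.02, 0, 0, -0.105, 0],
  [0.02, 0, 0, -0.12, 0],
  [0.02, 0, 0, -0.12, 0],
  [0.02, 0, 0, -0.12, 0],
])

```text
t: 4.2
tool_pos: [0.5672, 0.3079, 0.357]
tool_rot: [2.277, 2.163, 0.003]
contact_force: [0.2, -0.6, -0.4]
opening: 0.0294
grip_force: 39.6
```

```bash
python3 - <<'E'
from h import *
rel([.467,-.1005,.357])
o=telemetry.get_obs();print(o["contact_force"],o["opening"],o["grip_force"],o["q"])
M=R.from_rotvec(o['tool_rot']).as_matrix();print(M.round(3))
E
```

```text
t 4.2 tcp [0.5672 0.3079 0.357 ] yaw -2.92 tilt [ 2.1e-03  8.0e-04 -1.0e+00] shift [-0.413  -0.0793 -0.0005] roll None
[ 0.17146507 -0.60800923 -0.40455497] 0.02943716731878571 39.590606689453125 [ 3.82062733e-01  1.31683121e-01  1.60923181e+00 -9.24583667e-06
  1.39839333e+00  4.33058977e-01]
[[ 0.051  0.999  0.002]
 [ 0.999 -0.051  0.001]
 [ 0.001  0.002 -1.   ]]
```

Emit:
apply_moves([
  [0.02, -0.02, -0.004, 0, 0],
  [0.02, -0.055, -0.0105, 0, 0],
  [0.02, -0.095, -0.018, 0, 0],
  [0.02, -0.135, -0.026, 0, 0],
  [0.02, -0.175, -0.0335, 0, 0],
  [0.02, -0.215, -0.041, 0, 0],
  [0.02, -0.255, -0.049, 0, 0],
  [0.02, -0.295, -0.0565, 0, 0],
  [0.02, -0.335, -0.0645, 0, 0],
  [0.02, -0.37, -0.071, 0, 0],
  [0.02, -0.398, -0.0765, 0, 0],
  [0.02, -0.413, -0.0793, 0, 0],
], newtons=60)

```text
t: 5.2
tool_pos: [0.4654, -0.103, 0.3537]
tool_rot: [-2.279, -2.159, 0.003]
contact_force: [0.1, 0.2, -1.1]
opening: 0.0291
grip_force: 59.2
```

Emit:
apply_moves([
  [0.02, 0, 0, 0, 0],
  [0.02, 0, 0, 0, 0],
  [0.02, 0, 0, 0.02, 0],
  [0.02, 0, 0, 0.045, 0],
  [0.02, 0, 0, 0.065, 0],
  [0.02, 0, 0, 0.075, 0],
  [0.02, 0, 0, 0.075, 0],
  [0.02, 0, 0, 0.075, 0],
])

```text
t: 5.87
tool_pos: [0.4669, -0.0998, 0.2802]
tool_rot: [-2.275, -2.165, 0.001]
contact_force: [0.1, 0.0, -0.1]
opening: 0.0284
grip_force: 59.3
```

```bash
python3 - <<'E'
from h import *
rel([.467,-.1005,.261])
o=telemetry.get_obs();print(o["contact_force"],o["opening"],o["grip_force"])
for c in("top","side"):
    p=eyes.get_image(c)
    for r in eyes.tip_of("round_pin_handle",p)[:4]: print(c,np.round(r["point"],1),round(r["confidence"],2),world(p,r["point"],.119).round(4))
    if c=="side": cv2.imwrite("pics/s3.png",cv2.resize(p["img"][150:420,180:440],None,fx=2.2,fy=2.2))
    else:
        hh=eyes.tip_of("hole",p);print([(world(p,r["point"],.04).round(4),r["confidence"]) for r in hh[:1]])
E
```

```text
t 5.87 tcp [ 0.4669 -0.0998  0.2802] yaw -2.85 tilt [-1.5e-03  7.0e-04 -1.0e+00] shift [-0.0007  0.0001  0.0192] roll None
[ 0.08802581  0.02614445 -0.06179474] 0.02842359394895745 59.27049100399017
top [227.2 298. ] 0.88 [0.4426 0.2594 0.119 ]
top [215.3 182.3] 0.87 [0.6637 0.3084 0.119 ]
top [155.6 252.5] 0.76 [0.5171 0.4026 0.119 ]
top [420.9 303. ] 0.63 [ 0.4602 -0.0958  0.119 ]
[(array([0.5635, 0.1457, 0.04  ]), 0.48)]
side [295.2 310.4] 0.96 [ 0.4686 -0.097   0.119 ]
side [360.6 189.6] 0.56 [0.6509 0.2168 0.119 ]
```

View pics/s3.png

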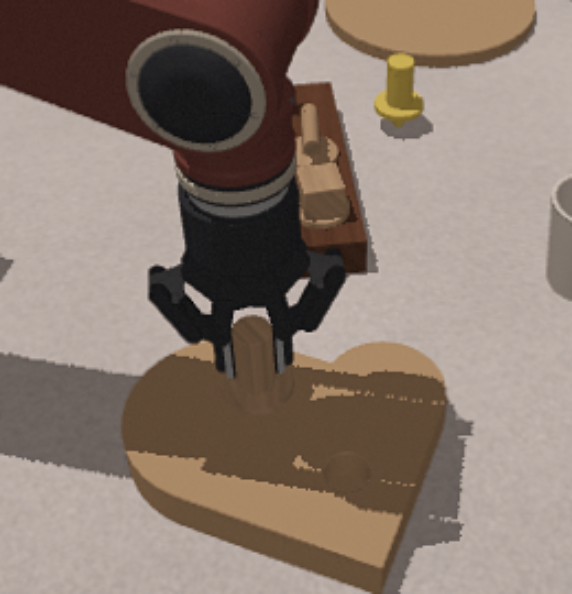

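The pin hangs upright in the jaws over the large lobe (crop 260,380), and the hole is at crop (347,470). I'm lowering to touch.

Emit:
apply_moves([
  [0.02, 0, 0, 0.006, 0],
  [0.02, 0, 0, 0.011, 0],
  [0.02, 0, 0, 0.015, 0],
  [0.02, 0, 0, 0.017, 0],
  [0.02, 0, 0, 0.018, 0],
  [0.02, 0, 0, 0.019, 0],
  [0.02, 0, 0, 0.019, 0],
  [0.02, 0, 0, 0.019, 0],
])

```text
t: 6.78
tool_pos: [0.4669, -0.1006, 0.2618]
tool_rot: [2.277, 2.164, 0.0]
contact_force: [0.1, -0.1, -0.3]
opening: 0.0287
grip_force: 59.4
```

Emit:
apply_moves([
  [0.02, 0, 0, 0.0005, 0],
  [0.02, 0, 0, 0.001, 0],
  [0.02, 0, 0, 0.0015, 0],
  [0.02, 0, 0, 0.0015, 0],
])

```text
t: 7.12
tool_pos: [0.4671, -0.1007, 0.2612]
tool_rot: [2.277, 2.164, 0.0]
contact_force: [-2.7, 1.3, 4.9]
opening: 0.0286
grip_force: 60.3
```

Emit:
apply_moves([
  [0.02, 0, 0, 0.0005, 0],
  [0.02, -0.0015, 0.0017, 0.0006, 0],
  [0.02, -0.0035, 0.004, 0.0006, 0],
  [0.02, -0.0065, 0.0075, 0.0006, 0],
  [0.02, -0.01, 0.0115, 0.0006, 0],
  [0.02, -0.0135, 0.0155, 0.0006, 0],
  [0.02, -0.0165, 0.019, 0.0006, 0],
  [0.02, -0.0185, 0.0212, 0.0006, 0],
  [0.02, -0.02, 0.0229, 0.0006, 0],
  [0.02, -0.02, 0.0229, 0.0006, 0],
])

```text
t: 7.95
tool_pos: [0.4894, -0.1218, 0.2612]
tool_rot: [-2.278, -2.164, -0.002]
contact_force: [-2.3, 2.8, 7.8]
opening: 0.0291
grip_force: 60.3
```

Emit:
apply_moves([
  [0.02, -0.0015, 0.0017, 0, 0],
  [0.02, -0.0035, 0.004, 0, 0],
  [0.02, -0.0065, 0.0075, 0, 0],
  [0.02, -0.01, 0.0115, 0, 0],
  [0.02, -0.0135, 0.0155, 0, 0],
  [0.02, -0.017, 0.0195, 0, 0],
  [0.02, -0.02, 0.023, 0, 0],
  [0.02, -0.022, 0.0253, 0, 0],
  [0.02, -0.0235, 0.027, 0, 0],
  [0.02, -0.0235, 0.027, 0, 0],
])

```text
t: 8.78
tool_pos: [0.5152, -0.1467, 0.2611]
tool_rot: [2.277, 2.164, 0.002]
contact_force: [-1.3, 2.7, 6.5]
opening: 0.0286
grip_force: 60.2
```

```bash
python3 - <<'E'
from h import *
rel([.525,-.1565,.2605])
p=eyes.get_image("side");print([(np.round(r["point"]),world(p,r["point"],.04).round(4),r["confidence"]) for r in eyes.tip_of("hole",p)[:2]])
print([(np.round(r["point"]),world(p,r["point"],.0985).round(4),r["confidence"]) for r in eyes.tip_of("round_pin_handle",p)[:1]])
cv2.imwrite("pics/s4.png",cv2.resize(p["img"][250:420,230:420],None,fx=3.2,fy=3.2))
E
```

```text
t 8.78 tcp [ 0.5152 -0.1467  0.2611] yaw -2.93 tilt [ 1.2e-03  7.0e-04 -1.0e+00] shift [-0.0093  0.0103  0.0006] roll None
[(array([337., 362.]), array([ 0.5262, -0.1516,  0.04  ]), 0.96)]
[(array([332., 338.]), array([ 0.5185, -0.1459,  0.0985]), 0.62)]
```

View pics/s4.png

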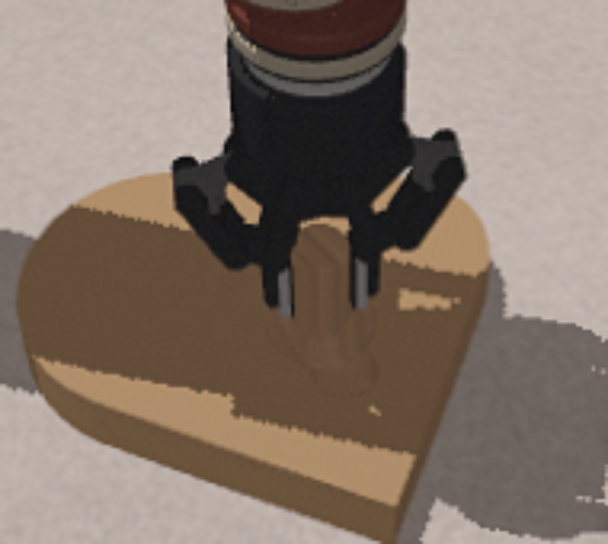

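The pin is upright on the face, its tip close to the hole rim (hole visible at crop 350,375). About 14 mm remains to the hole centre.

Emit:
apply_moves([
  [0.02, -0.0015, 0.0016, 0, 0],
  [0.02, -0.0035, 0.0039, 0, 0],
  [0.02, -0.0055, 0.0061, 0, 0],
  [0.02, -0.0075, 0.0083, 0, 0],
  [0.02, -0.0087, 0.0096, 0, 0],
  [0.02, -0.0093, 0.0103, 0, 0],
  [0.02, -0.0093, 0.0103, 0, 0],
])

```text
t: 9.52
tool_pos: [0.5243, -0.1566, 0.2593]
tool_rot: [-2.277, -2.164, 0.0]
contact_force: [0.1, 1.0, -1.1]
opening: 0.0287
grip_force: 59.6
```

Force vanished and the tip dropped below its sliding height, so the tip is over the hole. I'm lowering it home: the shank is 24 mm, so the TCP should end near 0.237.

Emit:
apply_moves([
  [0.02, 0, 0, 0.003, 0],
  [0.02, 0, 0, 0.006, 0],
  [0.02, 0, 0, 0.009, 0],
  [0.02, 0, 0, 0.012, 0],
  [0.02, 0, 0, 0.015, 0],
  [0.02, 0, 0, 0.018, 0],
  [0.02, 0, 0, 0.0195, 0],
  [0.02, 0, 0, 0.0205, 0],
  [0.02, 0, 0, 0.0205, 0],
])

```text
t: 10.27
tool_pos: [0.5242, -0.1564, 0.2388]
tool_rot: [-2.277, -2.164, 0.0]
contact_force: [-0.7, 0.6, -1.2]
opening: 0.0288
grip_force: 59.6
```

Emit:
apply_moves([
  [0.02, 0, 0, 0.0007, 0],
  [0.02, 0, 0, 0.0014, 0],
  [0.02, 0, 0, 0.0018, 0],
  [0.02, 0, 0, 0.0022, 0],
  [0.02, 0, 0, 0.0022, 0],
  [0.02, 0, 0, 0.0022, 0],
])

```text
t: 10.77
tool_pos: [0.5244, -0.1565, 0.2373]
tool_rot: [2.277, 2.164, -0.0]
contact_force: [-0.9, 0.9, 1.7]
opening: 0.029
grip_force: 59.8
```

Emit:
apply_moves([
  [0.02, 0, 0, 0.0005, 0],
  [0.02, 0, 0, 0.0005, 0],
  [0.032, 0, 0, 0.0002, 0],
  [0.04, 0, 0, 0, 0],
  [0.05, 0, 0, 0, 0],
  [0.065, 0, 0, 0, 0],
  [0.0854, 0, 0, 0, 0],
  [0.0854, 0, 0, 0, 0],
  [0.0854, 0, 0, 0, 0],
])

```text
t: 11.52
tool_pos: [0.5243, -0.1564, 0.2368]
tool_rot: [-2.277, -2.164, 0.0]
contact_force: [0.0, 0.2, 0.4]
opening: 0.085
grip_force: 0.0
```

Emit:
apply_moves([
  [0.0854, 0, 0, -0.01, 0],
  [0.0854, 0, 0, -0.03, 0],
  [0.0854, 0, 0, -0.06, 0],
  [0.0854, 0, 0, -0.09, 0],
  [0.0854, 0, 0, -0.12, 0],
  [0.0854, -0.01, -0.035, -0.14, 0],
  [0.0854, -0.01, -0.07, -0.15, 0],
  [0.0854, -0.01, -0.1, -0.15, 0],
  [0.0854, -0.01, -0.12, -0.15, 0],
  [0.0854, -0.01, -0.12, -0.15, 0],
  [0.0854, -0.01, -0.12, -0.15, 0],
])

```text
t: 12.43
tool_pos: [0.4033, -0.1602, 0.3879]
tool_rot: [2.277, 2.161, 0.001]
contact_force: [-0.1, -0.2, -0.1]
opening: 0.0851
grip_force: 0.0
```

```bash
python3 - <<'E'
from h import *
o=telemetry.get_obs();print(o["t"],o["tool_pos"],o["contact_force"])
for c in("top","side"):
    p=eyes.get_image(c);u,v,P=cloud(p)
    n=np.hypot(P[:,0]-.525,P[:,1]+.157)<.035
    for lo,hi in((.088,.11),(.043,.053)):
        m=n&(P[:,2]>lo)&(P[:,2]<hi);print(c,lo,m.sum(),P[m].mean(0).round(4),np.percentile(P[m][:,2],[10,50,90]).round(4) if m.any() else'')
    if c=="side": cv2.imwrite("pics/s5.png",cv2.resize(p["img"][150:420,180:440],None,fx=2.2,fy=2.2))
E
```

```text
12.4333 [ 0.40329253 -0.16020604  0.38792142] [-0.08073599 -0.21575322 -0.10616705]
top 0.088 216 [ 0.5234 -0.1514  0.1013] [0.0973 0.102  0.104 ]
top 0.043 353 [ 0.5206 -0.1479  0.0472] [0.0446 0.0473 0.0494]
side 0.088 321 [ 0.5241 -0.1579  0.099 ] [0.0917 0.1006 0.1023]
side 0.043 510 [ 0.5234 -0.1623  0.0469] [0.0453 0.0469 0.0485]
```

View pics/s5.png

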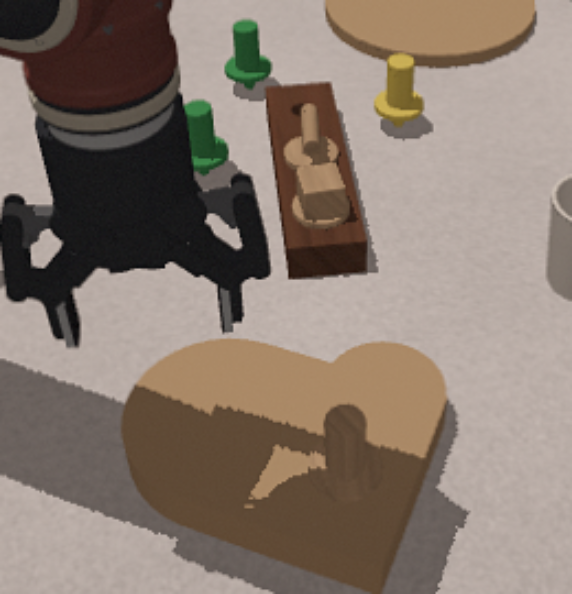

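The pin stands upright in the hole (crop 347,460), collar top at 0.047 and handle top at 0.102, so it is fully home. The T and square pins are still in the rack and the gripper is clear.

```bash
python3 -c "
from station import ctrl
print(ctrl.finish_job())"
```

```text
the job is handed in; nothing more can be done
None
```

The round-handled wooden pin touched down about 80 mm from the hole, slid upright until it dropped in, and is fully home with its collar flat on the panel; the square and T pins are still in the rack, and I handed the job in at about 12.5 s.

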